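# Turn up the sample tin and start the vibrating table

### The job

The square white enamel sample tin was left upside down on the drip mat to drain: turn it mouth-up and stand it in the middle of the round steel plate of the vibrating table. Only once it stands there by itself, twist the machine's black start knob clockwise (seen from above) all the way to its stop and let go, so that it springs fully back. Leave the other loose things on the bench where they are.

Things in the scene. Friction and masses are not known exactly. Their poses are not given: they have to be found in the camera images.
- tin: square open tin, white enamel with a dark blue edge at mouth and bottom, 56 x 56 mm outside, 90 mm tall, walls and bottom 4 mm, 110 to 220 g. Origin at the centre of the outside of its bottom, its z axis points from the bottom to the mouth (straight down at the start), x and y are square to its flat sides. It starts mouth-down on the mat and, being flat-sided, lies steadily on a side.
- mat: fixed grey-green ribbed drip mat, 250 mm (its x) by 300 mm (its y), 4 mm thick, origin at the centre of its underside, z up
- shaker: fixed vibrating table, cream housing 200 mm (its x) by 310 mm (its y), housing top 70 mm above the bench; origin at the centre of its underside, z up. The steel plate is 78 mm towards its -y, the knob 78 mm towards its +y
- plate (a point): centre of the upper face of the round steel plate of the vibrating table, 136 mm across, 92 mm above the bench; z up. The plate's edge is free all round, 22 mm above the housing
- knob_grip (a point): grip point of the black start knob, on its vertical axis, 110 mm above the bench. The knob has a bar 64 mm long (along this point's x, which turns with it), 16 mm thick, its top 13 mm above this point; below the bar a disc 68 mm across whose upper face is 23 mm below this point; a white line marks one end of the bar
- start_knob (a joint): turn of the start knob, rad: 0 at rest, grows clockwise seen from above to the stop at 1.05; a spring (0.16 N m at the stop) brings it back to 0
- bowl_a: small round white porcelain bowl, 90 mm across, 42 mm tall, mouth up, on the mat; origin at the centre of its underside
- spatula: steel spatula, 200 mm long, lying on the mat along its own x; origin under its middle
- bowl_b: round white porcelain bowl, 110 mm across, 50 mm tall, mouth up, at the far side of the bench; origin at the centre of its underside
- can: black spray can with a red label, 60 mm across, 170 mm tall, far side; origin at the centre of its underside
- jar: closed jar with a white cap, 72 mm across, 100 mm tall, far side; origin at the centre of its underside
- brush: brush, 180 mm long, lying on the bench between mat and machine, along its own x; origin under its middle
Things that resemble listed ones, but are neither listed nor needed, are in the scene too. What is shaped like the tin but orange or pink is not meant.

How it is judged:
By the outcome, as a careful person would: the job done as asked, in the order asked, and still so for the second after the job is handed in, with the robot touching nothing.
It also fails if it takes over 69 s, if anything falls off the work surface, if the arm or the gripper's body presses on something with over 40 N, if the wrist force passes 120 N, or if a joint passes its speed limit or range.

### The arm

A 7-joint arm with a two-finger parallel gripper is mounted at the origin on the work surface. World frame = base frame: x ahead of the robot, y to its left, z up, the work surface at z = 0. Lengths are in m, angles in rad, forces in N, time in s.
With the tool pointing down it reaches from about 0.4 to 0.85 m from the base axis. Payload 4.5 kg.
Tool frame: the origin (TCP) lies midway between the tips of the shut fingers; the grasp point (between the pads) lies 19 mm behind it; z points along the fingers, y is the line along which they close (so a half turn about z gives the same grasp; the last joint's range is limited). The gripper opens to 88 mm and grips with 3 to 60 N. Pads are 18 mm wide; open, the fingers measure 123 mm over their backs; the gripper's body (75 mm by 187 mm) begins 45 mm behind the grasp point.
Start: joints at [1.26, 0.689, -0.195, 1.565, 0.157, 0.902, -0.215], TCP at [0.211, -0.588, 0.239] pointing down, gripper open.
Joint ranges: [-3.01, 3.01], [-0.46, 2.08], [-1.47, 1.51], [0.13, 2.56], [-1, 4.14], [0.04, 2.09], [-2.66, 2.66]. Speed limits (rad/s): [2.57, 2.57, 3.14, 3.14, 3.14, 3.14, 3.14].

### API

Orientations are given as a unit quaternion [x, y, z, w].
In Python, from plant import r gives the robot as it stands.
- The arm moves only by the tool move_arm, never from a script. Its argument "targets" is a list that holds one entry, the list of rows, each a list of 7 numbers: the opening, from 0 (shut) to 1 (fully open), then the shift along the tool's x, y, z in mm, then the turn, a rotation vector about the tool's x, y, z in degrees. In form: [[[claw, dx, dy, dz, ax, ay, az], ...]]. A call has 1 to 10 rows; each row is the pose to reach, as a shift and turn from the pose commanded when the call began, along the tool's axes at that moment; what a row does not reach only later rows make up. A row lasts 1/8 s, in which the tool goes at most 62.5 mm and 10.7 degrees, less where a joint would pass 70% of its speed; a pose out of reach is approached as far as the arm can. A call with a gripper value outside its range is refused whole. The fingers move at their own pace and stop on an object; "newtons" is the grip in N (left out, the last holds). Time passes only in rows, so rows that repeat a pose let the fingers close. It gives the time, the measured TCP pose, the force, the opening and the grip force at its end, in the units of the state.
- r.get_state(): the state, without advancing time (a new reading comes with each control period).
- r.snapshot(name): name is "side" or "top" or "wrist"; returns the picture (420x560x3 uint8, red, green, blue); there is no depth.
- r.camera_info(name): a dict with "fx", "fy", "cx", "cy" (pixels), "R" (3x3) and "t" (3): a world point X has camera coordinates R X + t. Camera axes: x right, y down, z forward; pixel columns grow to the right and rows downward; lengths in m; the calibration is good to about 2 mm. A picture is of the moment at which its call begins: read the wrist's pose just before it. camera_info takes no time and is no camera call; for the wrist camera it gives the pose at the moment of the call.
- r.finish_job(): hands the job in; it is judged then, once.
The state is a dict: "clock": time; "q": joint angles; "qd": joint speeds; "joint_torque": joint torques, N m; "tool_pos": TCP position; "eef_rot": TCP orientation; "contact_force": force on the tool from outside, world axes, zero at the start; "moment": the same for the moment, N m; "opening": opening from 0.0 (shut) to 1.0 (fully open); "finger_force": force on a finger pad.
Only numpy, scipy, OpenCV 4.12 (cv2) and the standard library are available. Lean on these libraries where they do the work, as an engineer would, in place of code of your own. Each camera call takes 0.05 s, during which the arm holds its last target. There are 200 camera calls.

## Working session

There is one attempt and no reset: what is moved stays moved. The work goes in short steps, Python scripts to look and compute and a tool call to move; the robot and the scene stay as the last step left them, time stands still between calls to the robot, and variables do not carry over. Pictures are saved under pics/ and viewed, at most 12 in all, crops included, and the job is handed in when it is done.

Besides the shell and the picture viewer there is one more tool, called after "Emit:" by a JSON object that holds its "op" and its "data". move_arm: Moves the arm, as the interface text tells. Its arguments: {"type":"object","properties":{"targets":{"type":"array","items":{"type":"array","items":{"type":"array","items":{"type":"number"}}}},"newtons":{"type":"number"}},"required":["targets"]}

```bash
mkdir -p pics; ls
python3 - <<'E'
from plant import r
import cv2,numpy as np
for n in("side","top"):
    im=r.snapshot(n); cv2.imwrite(f"pics/{n}0.png",im[:,:,::-1])
    c=r.camera_info(n); R=np.array(c["R"]);print(n,c["fx"],c["cx"],c["cy"],R.round(3).tolist(),(-R.T@np.array(c["t"])).round(3))
print(r.get_state())
E
```

```text
pics
side 505.01254770647597 271.33633165501334 208.02980026357437 [[-0.794, -0.608, 0.006], [-0.401, 0.516, -0.757], [0.458, -0.603, -0.653]] [-0.183  0.866  1.011]
top 420.9604843206758 274.22824614038353 209.6469434962447 [[0.003, -1.0, 0.008], [-0.995, -0.004, -0.104], [0.104, -0.007, -0.995]] [0.387 0.016 1.157]
{'clock': 0.1, 'q': array([ 1.25976071,  0.68987308, -0.19454504,  1.56618863,  0.15730653,
        0.90247579, -0.21511166]), 'qd': array([-1.10514359e-04, -2.87865331e-03, -6.11642214e-05, -2.77245844e-03,
       -1.62474701e-03, -1.16940012e-04, -2.25177071e-03]), 'joint_torque': array([-2.63219983e-03, -5.28495204e+01, -1.27194431e+00, -1.53834754e+01,
       -5.27228834e-02,  1.98090740e-03,  6.09800713e-05]), 'tool_pos': array([ 0.21106961, -0.5877164 ,  0.23802142]), 'eef_rot': array([ 9.85165535e-01,  1.71604969e-01, -1.82195685e-04, -7.54564188e-04]), 'contact_force': array([-0.78033476,  0.86659674, -0.15281705]), 'moment': array([ 0.03820314,  0.01761799, -0.03761901]), 'finger_force': 0.0, 'opening': 0.9986467823162207}
```

View pics/top0.png

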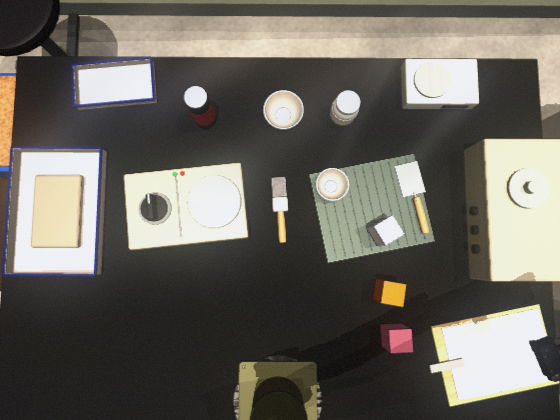

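View pics/side0.png

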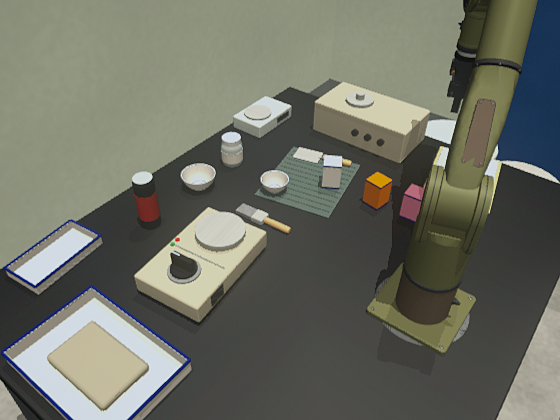

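The tin is at top (387,230): white, square, on the mat. The lookalikes are orange (392,293) and pink (398,340), both off the mat. The machine is on the left, with its plate at (214,202) and its knob at (154,208). Next I'll measure and crop to confirm.

```bash
cat > h.py <<'E'
from plant import r
import cv2,numpy as np
def cast(c,uv,z):
    R=np.array(c["R"]);t=np.array(c["t"]);o=-R.T@t
    uv=np.atleast_2d(np.asarray(uv,float))
    d=np.c_[(uv[:,0]-c["cx"])/c["fx"],(uv[:,1]-c["cy"])/c["fy"],np.ones(len(uv))]@R
    return o+d*((z-o[2])/d[:,2])[:,None]
def proj(c,X):
    p=np.atleast_2d(X)@np.array(c["R"]).T+np.array(c["t"]);return np.c_[c["fx"]*p[:,0]/p[:,2]+c["cx"],c["fy"]*p[:,1]/p[:,2]+c["cy"]]
def blobs(mask,roi):
    m=np.zeros(mask.shape,np.uint8);x0,y0,x1,y1=roi;m[y0:y1,x0:x1]=mask[y0:y1,x0:x1]
    cs,_=cv2.findContours(m,cv2.RETR_EXTERNAL,cv2.CHAIN_APPROX_NONE);return max(cs,key=cv2.contourArea)[:,0,:]
def rect(pts):
    return cv2.minAreaRect((pts[:,:2]*1000).astype(np.float32))
E
python3 - <<'E'
from h import *
im=cv2.imread("pics/top0.png");sd=cv2.imread("pics/side0.png");c=r.camera_info("top")
g=im.min(2).astype(int)
k=blobs((g>150).astype(np.uint8),(360,205,412,250));print("tin",rect(cast(c,k,.094)))
k=blobs(((im[:,:,2].astype(int)-im[:,:,0]<22)&(g>120)).astype(np.uint8),(184,172,243,232))
print("plate",cv2.minEnclosingCircle((cast(c,k,.092)[:,:2]*1000).astype(np.float32)),len(k))
k=blobs(((im[:,:,2].astype(int)-im[:,:,0]>22)&(g>80)).astype(np.uint8),(115,155,255,255));print("housing",rect(cast(c,k,.07)))
k=blobs((im.max(2)>45).astype(np.uint8),(300,150,445,265));print("mat",rect(cast(c,k,.004)))
a=cv2.resize(im[205:250,360:410],(400,360),interpolation=2);b=cv2.resize(sd[150:195,310:360],(400,360),interpolation=2)
d=cv2.resize(im[180:235,125:185],(400,240));e=cv2.resize(sd[240:290,155:215],(400,240))
cv2.imwrite("pics/crop.png",np.vstack([np.hstack([a,b]),np.hstack([d,e])]))
E
```

```text
tin ((446.5587463378906, -282.55615234375), (58.729068756103516, 57.87342834472656), 30.786088943481445)
plate ((518.1614990234375, 163.42361450195312), 105.47911071777344) 230
housing ((509.42071533203125, 239.59686279296875), (199.6963348388672, 309.2327880859375), 6.2921142578125)
mat ((517.4359130859375, -265.4422607421875), (317.0184020996094, 405.4974060058594), 0.16747456789016724)
```

View pics/crop.png

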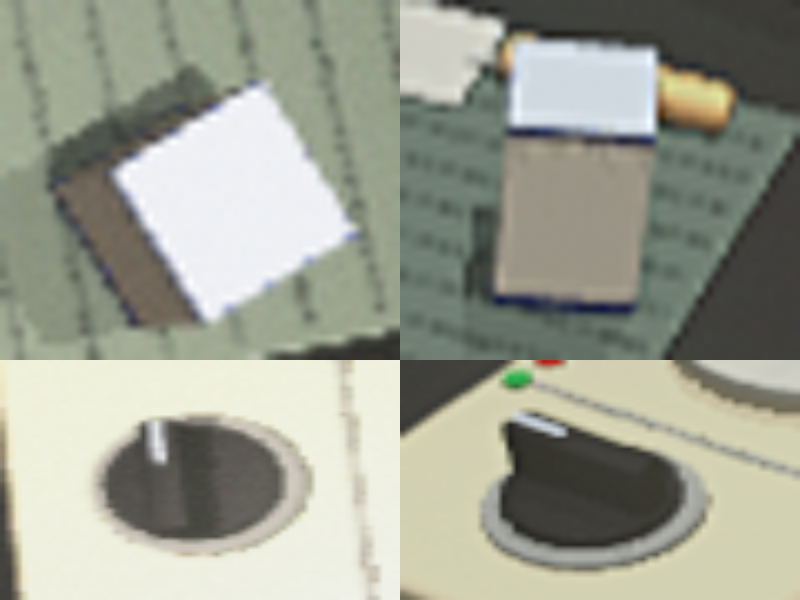

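The crop shows the white tin with its blue edges standing mouth-down on the mat, so it is the one meant. The knob bar's white line points to +x, along the shaker's x axis. I'm moving above the tin now.

```bash
cat >> h.py <<'E'
from scipy.spatial.transform import Rotation as Ro
def pose(xyz_grasp,az,tilt,roll=0,back=.019):
    """grasp point; tool x azimuth az deg when down; tilt: tool z leans towards az by tilt deg; roll extra about tool z"""
    a=np.deg2rad(az);t=np.deg2rad(tilt);u=np.array([np.cos(a),np.sin(a),0]);d=np.array([0,0,-1.])
    z=np.cos(t)*d+np.sin(t)*u;x=np.cos(t)*u-np.sin(t)*d;R=Ro.from_matrix(np.c_[x,np.cross(z,x),z])*Ro.from_euler('z',roll,degrees=True)
    return np.array(xyz_grasp)+back*z,R
def go(p,R,p0=None,R0=None):
    if p0 is None: s=r.get_state();p0=s["tool_pos"];R0=Ro.from_quat(s["eef_rot"])
    return np.r_[R0.inv().apply(p-p0)*1000,(R0.inv()*R).as_rotvec(degrees=True)].round(1).tolist()
def st():
    s=r.get_state();R=Ro.from_quat(s["eef_rot"]);print("t",round(s["clock"],2),"q",s["q"].round(2),"tcp",s["tool_pos"].round(4),"grasp",(s["tool_pos"]-.019*R.as_matrix()[:,2]).round(4),"F",s["contact_force"].round(1),"op",round(s["opening"],3),"ff",s["finger_force"]);print(R.as_matrix().round(3).tolist())
E
python3 - <<'E'
from h import *
print(go(*pose((.4466,-.2826,.26),30.8,0)))
E
```

```text
[324.8, -207.5, -2.7, -0.1, -0.0, -11.0]
```

Emit:
{"op": "move_arm", "data": {"targets": [[[1, 325, -207, -3, 0, 0, -11], [1, 325, -207, -3, 0, 0, -11], [1, 325, -207, -3, 0, 0, -11], [1, 325, -207, -3, 0, 0, -11], [1, 325, -207, -3, 0, 0, -11], [1, 325, -207, -3, 0, 0, -11], [1, 325, -207, -3, 0, 0, -11], [1, 325, -207, -3, 0, 0, -11], [1, 325, -207, -3, 0, 0, -11]]]}}

```text
clock: 1.23
tool_pos: [0.4456, -0.2856, 0.2415]
eef_rot: [0.965, 0.264, -0.001, 0.0]
contact_force: [-0.6, 0.0, -0.3]
opening: 1.001
finger_force: 0.0
```

Emit:
{"op": "move_arm", "data": {"targets": [[[1, 0, 0, -60, 0, 45, 0], [1, 0, 0, -60, 0, 45, 0], [1, 0, 0, -60, 0, 45, 0], [1, 0, 0, -60, 0, 45, 0], [1, 0, 0, -60, 0, 45, 0], [1, 0, 0, -60, 0, 45, 0], [1, 0, 0, -60, 0, 45, 0]]]}}

```text
clock: 2.1
tool_pos: [0.4487, -0.2822, 0.3027]
eef_rot: [0.89, 0.247, 0.368, -0.101]
contact_force: [0.0, 0.5, -0.0]
opening: 0.999
finger_force: 0.0
```

Run:
```python
from h import *
st()
```

```text
t 2.1 q [ 1.49  0.69 -0.94  2.02 -0.48  0.45  0.12] tcp [ 0.4487 -0.2822  0.3027] grasp [ 0.4372 -0.289   0.3161] F [ 0.   0.5 -0. ] op 0.999 ff 0.0
[[0.606, 0.515, 0.606], [0.366, -0.857, 0.362], [0.706, 0.002, -0.708]]
```

Emit:
{"op": "move_arm", "data": {"targets": [[[1, 0, 0, 0, 0, -90, 0], [1, 0, 0, 0, 0, -90, 0], [1, 0, 0, 0, 0, -90, 0], [1, 0, 0, 0, 0, -90, 0], [1, 0, 0, 0, 0, -90, 0], [1, 0, 0, 0, 0, -90, 0], [1, 0, 0, 0, 0, -90, 0], [1, 0, 0, 0, 0, -90, 0], [1, 0, 0, 0, 0, -90, 0], [1, 0, 0, 0, 0, -90, 0]]]}}

```text
clock: 3.35
tool_pos: [0.45, -0.28, 0.3016]
eef_rot: [0.89, 0.248, -0.368, 0.103]
contact_force: [-0.5, -1.3, -0.1]
opening: 1.0
finger_force: 0.0
```

Run:
```python
from h import *
st()
```

```text
t 3.35 q [ 0.14  0.78  0.06  1.47  0.46  1.52 -1.  ] tcp [ 0.45   -0.28    0.3016] grasp [ 0.4615 -0.273   0.3151] F [-0.5 -1.3 -0.1] op 1.0 ff 0.0
[[0.606, 0.518, -0.604], [0.366, -0.855, -0.366], [-0.706, 0.001, -0.708]]
```

Run:
```python
from h import *
p,R=pose((.4397,-.2867,.066),30.8,45);z=R.as_matrix()[:,2]
print(go(p-.11*z,R))
```

```text
[66.7, -0.2, 175.4, 0.1, 89.9, 0.4]
```

Emit:
{"op": "move_arm", "data": {"targets": [[[1, 0, 0, 0, 0, 90, 0], [1, 0, 0, 0, 0, 90, 0], [1, 0, 0, 0, 0, 90, 0], [1, 0, 0, 0, 0, 90, 0], [1, 0, 0, 0, 0, 90, 0], [1, 10, 0, 20, 0, 90, 0], [1, 25, 0, 60, 0, 90, 0], [1, 40, 0, 110, 0, 90, 0], [1, 67, 0, 150, 0, 90, 0], [1, 67, 0, 175, 0, 90, 0]]]}}

```text
clock: 4.6
tool_pos: [0.3772, -0.322, 0.1241]
eef_rot: [0.892, 0.239, 0.369, -0.107]
contact_force: [0.7, 1.6, 0.8]
opening: 0.998
finger_force: 0.0
```

Run:
```python
from h import *
st()
cv2.imwrite("pics/w1.png",r.snapshot("wrist")[:,:,::-1])
p,R=pose((.4397,-.2867,.066),30.8,45)
print(go(p,R))
```

```text
t 4.6 q [ 1.59  1.05 -0.86  2.12 -0.35  0.21  0.35] tcp [ 0.3772 -0.322   0.1241] grasp [ 0.3657 -0.329   0.1375] F [0.7 1.6 0.8] op 0.998 ff 0.0
[[0.614, 0.506, 0.606], [0.348, -0.863, 0.367], [0.709, -0.015, -0.705]]
[9.6, -0.1, 112.9, -0.1, 0.2, -0.6]
```

View pics/w1.png

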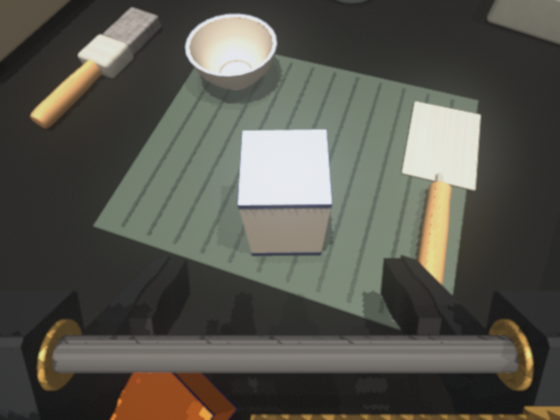

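The tin is centred between the fingers (tin at column 285, fingers at 160 and 415). The orange lookalike at (170,400) is below and behind the hand.

Emit:
{"op": "move_arm", "data": {"targets": [[[1, 10, 0, 40, 0, 0, -0.6], [1, 10, 0, 80, 0, 0, -0.6], [1, 10, 0, 105, 0, 0, -0.6], [1, 10, 0, 113, 0, 0, -0.6], [1, 10, 0, 113, 0, 0, -0.6]]], "newtons": 30}}

```text
clock: 5.28
tool_pos: [0.4608, -0.2879, 0.0663]
eef_rot: [0.888, 0.256, 0.368, -0.102]
contact_force: [1.4, -0.2, 0.8]
opening: 0.997
finger_force: 0.0
```

Run:
```python
from h import *
st()
p,R=pose((.4397,-.2867,.066),30.8,45)
print(go(p,R))
```

```text
t 5.28 q [ 1.38  1.17 -0.83  2.08 -1.    0.05  0.98] tcp [ 0.4608 -0.2879  0.0663] grasp [ 0.4493 -0.2949  0.0798] F [ 1.4 -0.2  0.8] op 0.997 ff 0.0
[[0.598, 0.53, 0.601], [0.38, -0.848, 0.369], [0.706, 0.007, -0.709]]
[-12.3, -12.0, 7.0, -0.5, 0.1, 1.1]
```

Joints 5 and 6 hit their limits at +45°. I'll back out and use a +25° pick and a −65° lay-down instead.

Emit:
{"op": "move_arm", "data": {"targets": [[[1, 0, -2, -40, 0, 0, 0], [1, 0, -6, -80, 0, 0, 0], [1, 0, -12, -100, 0, -10, 0], [1, 0, -12, -100, 0, -20, 0], [1, 0, -12, -100, 0, -20, 1], [1, 0, -12, -100, 0, -20, 1]]]}}

```text
clock: 6.02
tool_pos: [0.3921, -0.314, 0.1345]
eef_rot: [0.941, 0.259, 0.209, -0.062]
contact_force: [-0.3, 0.1, -0.3]
opening: 1.001
finger_force: 0.0
```

Run:
```python
from h import *
st()
p,R=pose((.4397,-.2867,.066),30.8,25);z=R.as_matrix()[:,2]
print(go(p-.1*z,R),go(p,R))
```

```text
t 6.03 q [ 1.03  0.75 -0.27  2.12 -0.88  0.32  0.64] tcp [ 0.3921 -0.314   0.1345] grasp [ 0.3852 -0.3183  0.1517] F [-0.3  0.1 -0.3] op 1.001 ff 0.0
[[0.779, 0.513, 0.36], [0.462, -0.858, 0.225], [0.425, -0.009, -0.905]]
[20.8, 0.9, 4.3, -0.5, -0.1, -0.1] [20.6, 1.8, 104.3, -0.5, -0.1, -0.1]
```

Emit:
{"op": "move_arm", "data": {"targets": [[[1, 21, 1, 4, 0, 0, 0], [1, 21, 1, 40, 0, 0, 0], [1, 21, 2, 80, 0, 0, 0], [1, 21, 2, 104, 0, 0, 0], [1, 21, 2, 104, 0, 0, 0]]]}}

```text
clock: 6.65
tool_pos: [0.4441, -0.2838, 0.0459]
eef_rot: [0.942, 0.256, 0.208, -0.066]
contact_force: [0.1, -0.0, 0.2]
opening: 1.001
finger_force: 0.0
```

Run:
```python
from h import *
st()
p,R=pose((.4397,-.2867,.066),30.8,25)
print(go(p,R))
```

```text
t 6.65 q [ 1.03  0.97 -0.48  2.1  -1.    0.04  0.72] tcp [ 0.4441 -0.2838  0.0459] grasp [ 0.4373 -0.2882  0.0631] F [ 0.1 -0.   0.2] op 1.001 ff 0.0
[[0.783, 0.509, 0.357], [0.454, -0.86, 0.231], [0.425, -0.019, -0.905]]
[3.7, 0.2, -1.4, -0.9, -0.2, -0.6]
```

Emit:
{"op": "move_arm", "data": {"targets": [[[0, 0, 0, 0, 0, 0, 0], [0, 0, 0, 0, 0, 0, 0], [0, 0, 0, 0, 0, 0, 0], [0, 0, 0, 0, 0, 0, 0], [0, 0, 0, 0, 0, 0, 0], [0, 0, 0, 0, 0, 0, 0]]], "newtons": 30}}

```text
clock: 7.4
tool_pos: [0.4455, -0.2833, 0.0474]
eef_rot: [0.941, 0.259, 0.207, -0.064]
contact_force: [-3.4, -1.4, 6.4]
opening: 0.631
finger_force: 30.0
```

Emit:
{"op": "move_arm", "data": {"targets": [[[0, 17, 0, -36, 0, 0, 0], [0, 47, 0, -100, 0, 0, 0], [0, 51, 0, -108, 0, -10, 0], [0, 51, 0, -108, 0, -20, 0], [0, 51, 0, -108, 0, -30, 0], [0, 51, 0, -108, 0, -40, 0], [0, 51, 0, -108, 0, -50, 0], [0, 51, 0, -108, 0, -60, 0], [0, 51, 0, -108, 0, -70, 0], [0, 51, 0, -108, 0, -80, 0]]]}}

```text
clock: 8.65
tool_pos: [0.4483, -0.2829, 0.1656]
eef_rot: [0.853, 0.241, -0.448, 0.118]
contact_force: [-0.2, -0.6, -1.4]
opening: 0.634
finger_force: 30.0
```

Run:
```python
from h import *
st()
p,R=pose((.45,-.275,.11),30.8,-65)
print(go(p,R))
cv2.imwrite("pics/s2.png",np.vstack([r.snapshot("side")[60:300,200:560,::-1],r.snapshot("wrist")[60:360,100:460,::-1]]))
```

```text
t 8.65 q [-0.24  1.25  0.9   1.48 -0.09  1.28 -0.51] tcp [ 0.4483 -0.2829  0.1656] grasp [ 0.4617 -0.275   0.1764] F [-0.2 -0.6 -1.4] op 0.634 ff 29.998056784970686
[[0.482, 0.518, -0.707], [0.305, -0.855, -0.418], [-0.821, -0.014, -0.571]]
[45.6, -5.1, 45.9, -0.1, -9.8, 0.9]
```

View pics/s2.png

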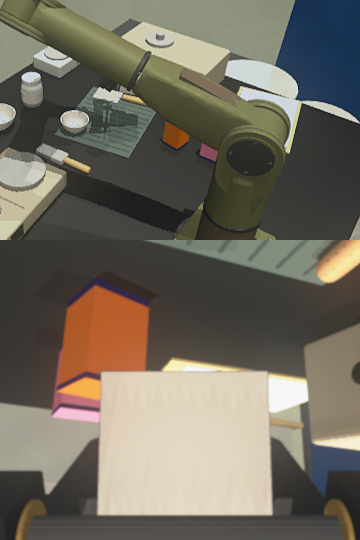

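The tin is firmly held and partly tilted. I'll finish the tilt and lower it.

Run:
```python
from h import *
for z in(.10,.06,.044):
    p,R=pose((.475,-.265,z),30.8,-65);print(go(p,R))
```

```text
[63.3, 1.8, 27.6, -0.1, -9.8, 1.4]
[96.1, 2.6, 50.4, -0.1, -9.8, 1.4]
[109.3, 3.0, 59.6, -0.1, -9.8, 1.4]
```

Emit:
{"op": "move_arm", "data": {"targets": [[[0, 30, 2, 14, 0, -9.8, 1.4], [0, 63, 2, 28, 0, -9.8, 1.4], [0, 80, 2, 39, 0, -9.8, 1.4], [0, 96, 3, 50, 0, -9.8, 1.4], [0, 103, 3, 55, 0, -9.8, 1.4], [0, 107, 3, 58, 0, -9.8, 1.4], [0, 107, 3, 58, 0, -9.8, 1.4]]]}}

```text
clock: 9.62
tool_pos: [0.4595, -0.2784, 0.0458]
eef_rot: [0.816, 0.219, -0.516, 0.143]
contact_force: [0.0, 0.3, -1.2]
opening: 0.636
finger_force: 30.0
```

Run:
```python
from h import *
st()
for z in(.044,.041):
    p,R=pose((.475,-.265,z),30.8,-65);print(go(p,R))
```

```text
t 9.62 q [-0.23  1.52  0.87  1.3  -0.13  1.37 -0.64] tcp [ 0.4595 -0.2784  0.0458] grasp [ 0.4744 -0.2697  0.0539] F [ 0.   0.3 -1.2] op 0.636 ff 29.99808355467394
[[0.372, 0.504, -0.779], [0.209, -0.864, -0.459], [-0.904, 0.008, -0.427]]
[10.1, -3.7, 1.6, -0.3, -0.3, -0.6]
[12.8, -3.7, 2.9, -0.3, -0.3, -0.6]
```

Emit:
{"op": "move_arm", "data": {"targets": [[[0, 4, 0, 2, 0, 0, 0], [0, 8, 0, 4, 0, 0, 0], [0, 11, 0, 5, 0, 0, 0], [0, 11, 0, 5, 0, 0, 0]]]}}

```text
clock: 10.12
tool_pos: [0.4593, -0.2784, 0.035]
eef_rot: [0.815, 0.218, -0.518, 0.143]
contact_force: [0.3, 2.0, 5.2]
opening: 0.631
finger_force: 30.0
```

Emit:
{"op": "move_arm", "data": {"targets": [[[1, 0, 0, 0, 0, 0, 0], [1, 0, 0, 0, 0, 0, 0], [1, 0, 0, 0, 0, 0, 0], [1, -10, 0, -40, 0, 0, 0], [1, -20, 0, -80, 0, 0, 0], [1, -70, 0, -110, 0, 0, 0], [1, -120, 0, -130, 0, 0, 0], [1, -140, 0, -140, 0, 20, 0], [1, -140, 0, -140, 0, 20, 0]]]}}

```text
clock: 11.25
tool_pos: [0.5177, -0.2441, 0.222]
eef_rot: [0.894, 0.24, -0.363, 0.104]
contact_force: [0.1, -1.4, 1.0]
opening: 0.999
finger_force: 0.0
```

Run:
```python
from h import *
st()
im=r.snapshot("top")[:,:,::-1];c=r.camera_info("top")
cv2.imwrite("pics/t3.png",np.hstack([cv2.resize(im[150:320,300:450],(450,510)),cv2.resize(r.snapshot("side")[120:240,250:340,::-1],(340,510))]))
```

```text
t 11.25 q [-0.25  1.13  0.9   1.34 -0.16  1.41 -0.52] tcp [ 0.5177 -0.2441  0.222 ] grasp [ 0.5291 -0.2373  0.2356] F [ 0.1 -1.4  1. ] op 0.999 ff 0.0
[[0.621, 0.505, -0.599], [0.354, -0.863, -0.36], [-0.699, 0.011, -0.715]]
```

View pics/t3.png

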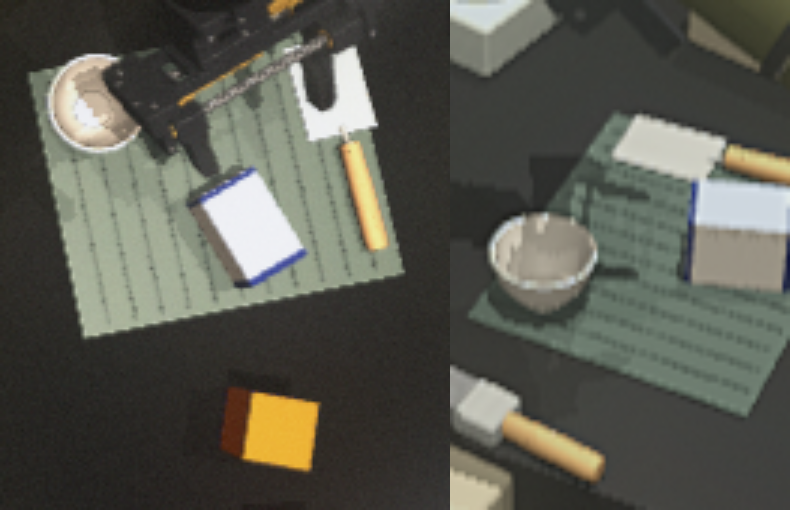

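The tin lies on its side on the mat, mouth end at lower right of the crop (about (280,270)), and nothing else has moved. I'm measuring it now.

Run:
```python
from h import *
im=r.snapshot("top")[:,:,::-1];c=r.camera_info("top")
b,g,rr=[im[:,:,i].astype(int) for i in range(3)]
m=((im.min(2)>165)|((b>70)&(b>g+40))).astype(np.uint8)
k=blobs(m,(362,200,404,248));q=rect(cast(c,k,.060));print(q)
(cx,cy),(w,h),a=q
az=(a if w>h else a+90); 
if abs(az-30.8)>90: az-=180
print("az",az)
u=np.array([np.cos(np.deg2rad(az)),np.sin(np.deg2rad(az))]);cen=np.array([cx,cy])/1000
gp=cen-.017*u; print(gp)
for z,t in((.14,10),(.038,10)):
    p,R=pose((*gp,z),az,t);print(go(p,R))
```

```text
((461.8038635253906, -279.2003173828125), (88.2518081665039, 57.714237213134766), 30.135976791381836)
az 30.135976791381836
[ 0.44710165 -0.28773523]
[15.1, 2.3, 126.3, 0.5, 54.7, -0.2]
[86.9, 1.5, 198.7, 0.5, 54.7, -0.2]
```

Emit:
{"op": "move_arm", "data": {"targets": [[[1, 0, 0, 20, 0, 10, 0], [1, 0, 0, 40, 0, 20, 0], [1, 0, 0, 60, 0, 30, 0], [1, 5, 2, 80, 0, 40, 0], [1, 10, 2, 100, 0, 50, 0], [1, 15, 2, 126, 0.5, 54.7, 0], [1, 15, 2, 126, 0.5, 54.7, 0]]]}}

```text
clock: 12.28
tool_pos: [0.4468, -0.2868, 0.1165]
eef_rot: [0.963, 0.255, 0.082, -0.026]
contact_force: [-0.6, -0.9, -0.6]
opening: 0.999
finger_force: 0.0
```

Run:
```python
from h import *
st()
for z,t in((.09,10),(.039,10)):
    p,R=pose((.447,-.288,z),30.1,t);print(go(p,R))
```

```text
t 12.28 q [ 0.48  0.76  0.16  2.03 -0.77  0.39  0.26] tcp [ 0.4468 -0.2868  0.1165] grasp [ 0.4441 -0.2885  0.1352] F [-0.6 -0.9 -0.6] op 0.999 ff 0.0
[[0.856, 0.496, 0.144], [0.487, -0.868, 0.092], [0.171, -0.009, -0.985]]
[-4.9, 1.6, 45.1, -0.4, 0.2, -0.5]
[-13.6, 2.0, 95.3, -0.4, 0.2, -0.5]
```

Emit:
{"op": "move_arm", "data": {"targets": [[[1, -5, 2, 45, 0, 0, -0.5], [1, -9, 2, 70, 0, 0, -0.5], [1, -13, 2, 92, 0, 0, -0.5], [1, -13, 2, 93, 0, 0, -0.5], [1, -13, 2, 93, 0, 0, -0.5]]]}}

```text
clock: 12.9
tool_pos: [0.4558, -0.2839, 0.0254]
eef_rot: [0.96, 0.265, 0.084, -0.023]
contact_force: [-0.3, 0.2, -0.2]
opening: 0.998
finger_force: 0.0
```

Run:
```python
from h import *
st()
p,R=pose((.447,-.288,.039),30.1,10);print(go(p,R))
```

```text
t 12.9 q [ 0.59  0.92 -0.04  2.03 -0.86  0.16  0.38] tcp [ 0.4558 -0.2839  0.0254] grasp [ 0.4529 -0.2856  0.0441] F [-0.3  0.2 -0.2] op 0.998 ff 0.0
[[0.846, 0.512, 0.148], [0.504, -0.859, 0.089], [0.173, -0.0, -0.985]]
[-7.1, -0.9, 3.9, -0.1, 0.1, 0.7]
```

Emit:
{"op": "move_arm", "data": {"targets": [[[1, -7, -1, 4, 0, 0, 0.7], [1, -7, -1, 4, 0, 0, 0.7], [1, -7, -1, 4, 0, 0, 0.7], [0, -7, -1, 4, 0, 0, 0.7], [0, -7, -1, 4, 0, 0, 0.7], [0, -7, -1, 4, 0, 0, 0.7], [0, -7, -1, 4, 0, 0, 0.7], [0, -7, -1, 4, 0, 0, 0.7], [0, -7, -1, 4, 0, 0, 0.7]]], "newtons": 35}}

```text
clock: 14.02
tool_pos: [0.4485, -0.2872, 0.0206]
eef_rot: [0.962, 0.257, 0.083, -0.023]
contact_force: [-1.7, 1.0, 1.4]
opening: 0.631
finger_force: 34.9
```

Run:
```python
from h import *
st()
```

```text
t 14.03 q [ 0.62  0.93 -0.06  2.05 -0.87  0.14  0.39] tcp [ 0.4485 -0.2872  0.0206] grasp [ 0.4457 -0.2888  0.0393] F [-1.7  1.   1.4] op 0.631 ff 34.93670907575506
[[0.854, 0.499, 0.149], [0.492, -0.866, 0.088], [0.173, -0.002, -0.985]]
```

Run:
```python
from h import *
s=r.get_state();c=r.camera_info("wrist");R=Ro.from_quat(s["eef_rot"])
C=-np.array(c["R"]).T@np.array(c["t"]);print("cam in tool",R.inv().apply(C-s["tool_pos"]).round(3),"axis",R.inv().apply(np.array(c["R"])[2]).round(2))
p,R2=pose((.446,-.289,.25),30.1,10);print(go(p,R2))
p,R2=pose((.45,-.27,.33),30.1,-80);print(go(p,R2))
```

```text
cam in tool [ 0.08   0.001 -0.146] axis [-0.31  0.    0.95]
[36.6, -0.1, -207.5, -0.1, 0.1, -0.2]
[44.1, -14.7, -303.0, -0.2, -89.9, -0.1]
```

Emit:
{"op": "move_arm", "data": {"targets": [[[0, 10, 0, -60, 0, 0, 0], [0, 20, 0, -115, 0, 0, 0], [0, 30, 0, -170, 0, 0, 0], [0, 37, 0, -208, 0, -5, 0], [0, 40, 0, -250, 0, -15, 0], [0, 44, 0, -280, 0, -25, 0], [0, 44, 0, -300, 0, -35, 0], [0, 44, 0, -303, 0, -45, 0], [0, 44, 0, -303, 0, -55, 0], [0, 44, 0, -303, 0, -65, 0]]]}}

```text
clock: 15.28
tool_pos: [0.4423, -0.2916, 0.3262]
eef_rot: [0.855, 0.23, -0.448, 0.12]
contact_force: [0.8, -1.1, -1.0]
opening: 0.634
finger_force: 34.9
```

Run:
```python
from h import *
st()
for xy,z,az in(((.46,-.1),.33,35),((.52,.16),.33,40)):
  p,R2=pose((*xy,z),az,-80);print(go(p,R2))
```

```text
t 15.28 q [-0.23  1.02  0.92  1.42  0.09  1.48 -0.48] tcp [ 0.4423 -0.2916  0.3262] grasp [ 0.4558 -0.2838  0.337 ] F [ 0.8 -1.1 -1. ] op 0.634 ff 34.91027770447545
[[0.492, 0.501, -0.712], [0.286, -0.865, -0.411], [-0.822, -0.001, -0.569]]
[52.6, -155.3, -76.4, -4.6, -24.7, -1.8]
[156.7, -348.6, -226.2, -9.3, -24.7, -3.7]
```

Emit:
{"op": "move_arm", "data": {"targets": [[[0, 10, -30, -15, -1, -8, 0], [0, 25, -75, -35, -2, -16, -1], [0, 40, -115, -55, -3, -22, -1], [0, 53, -155, -76, -5, -25, -2], [0, 75, -200, -110, -6, -25, -2], [0, 100, -245, -145, -7, -25, -3], [0, 125, -290, -180, -8, -25, -3], [0, 145, -330, -210, -9, -25, -4], [0, 157, -349, -226, -9.3, -24.7, -3.7], [0, 157, -349, -226, -9.3, -24.7, -3.7]]]}}

```text
clock: 16.52
tool_pos: [0.5005, 0.1422, 0.3238]
eef_rot: [0.689, 0.346, -0.569, 0.286]
contact_force: [-0.1, -2.4, -2.2]
opening: 0.632
finger_force: 34.9
```

Run:
```python
from h import *
st()
u=np.array([np.cos(np.deg2rad(40)),np.sin(np.deg2rad(40))]);g=np.array([.518,.1625])+.0073*u
for z in(.20,.165):
  p,R2=pose((*g,z),40,-80);print(go(p,R2))
```

```text
t 16.52 q [-0.87  1.3   0.92  1.05  0.11  2.09 -0.59] tcp [0.5005 0.1422 0.3238] grasp [0.5116 0.1572 0.3274] F [-0.1 -2.4 -2.2] op 0.632 ff 34.933484372995736
[[0.113, 0.803, -0.586], [0.152, -0.596, -0.788], [-0.982, -0.0, -0.189]]
[127.8, -0.7, 8.7, 13.2, -0.9, 2.4]
[162.1, -0.7, 15.3, 13.2, -0.9, 2.4]
```

Run:
```python
from h import *
u=np.array([np.cos(np.deg2rad(53.3)),np.sin(np.deg2rad(53.3))]);g=np.array([.518,.1625])+.0073*u
for z in(.22,.19,.165):
  p,R2=pose((*g,z),53.3,-80);print(go(p,R2))
```

```text
[108.1, 1.9, 5.2, 0.1, -0.9, 0.0]
[137.5, 1.9, 10.9, 0.1, -0.9, 0.0]
[162.1, 1.9, 15.6, 0.1, -0.9, 0.0]
```

Emit:
{"op": "move_arm", "data": {"targets": [[[0, 30, 2, 1, 0, -0.9, 0], [0, 65, 2, 3, 0, -0.9, 0], [0, 95, 2, 4, 0, -0.9, 0], [0, 108, 2, 5, 0, -0.9, 0], [0, 108, 2, 5, 0, -0.9, 0]]]}}

```text
clock: 17.15
tool_pos: [0.5114, 0.1545, 0.2184]
eef_rot: [0.686, 0.346, -0.574, 0.284]
contact_force: [0.2, 0.1, -0.7]
opening: 0.634
finger_force: 34.9
```

Run:
```python
from h import *
st()
u=np.array([np.cos(np.deg2rad(53.3)),np.sin(np.deg2rad(53.3))]);g=np.array([.518,.1625])+.0073*u
for z in(.19,.165):
  p,R2=pose((*g,z),53.3,-80);print(go(p,R2))
cv2.imwrite("pics/p4.png",np.hstack([cv2.resize(r.snapshot("side")[100:320,110:310,::-1],(400,440)),cv2.resize(r.snapshot("top")[80:265,110:270,::-1],(380,440))]))
```

```text
t 17.15 q [-0.85  1.47  0.92  0.96 -0.02  2.08 -0.65] tcp [0.5114 0.1545 0.2184] grasp [0.5226 0.1695 0.2218] F [ 0.2  0.1 -0.7] op 0.634 ff 34.9375165006677
[[0.102, 0.801, -0.59], [0.149, -0.598, -0.787], [-0.984, -0.007, -0.18]]
[31.0, 0.8, 6.7, -0.1, -0.4, 0.4]
[55.5, 1.0, 11.2, -0.1, -0.4, 0.4]
```

View pics/p4.png

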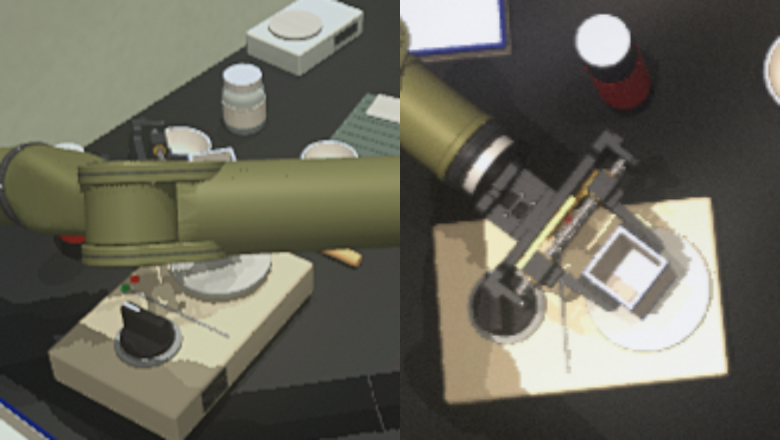

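The top view shows the tin mouth-up over the plate at (640,270). The gripper rail's end is above the knob disc but misses the bar, so I'll descend slowly.

Emit:
{"op": "move_arm", "data": {"targets": [[[0, 15, 1, 3, 0, -0.4, 0.4], [0, 31, 1, 6, 0, -0.4, 0.4], [0, 45, 1, 9, 0, -0.4, 0.4], [0, 55, 1, 11, 0, -0.4, 0.4], [0, 55, 1, 11, 0, -0.4, 0.4]]]}}

```text
clock: 17.88
tool_pos: [0.5112, 0.1534, 0.1619]
eef_rot: [0.685, 0.343, -0.575, 0.288]
contact_force: [0.5, -0.3, -1.4]
opening: 0.631
finger_force: 34.9
```

Run:
```python
from h import *
st()
u=np.array([np.cos(np.deg2rad(53.3)),np.sin(np.deg2rad(53.3))]);g=np.array([.518,.1625])+.0073*u
for z in(.16,.156):
  p,R2=pose((*g,z),53.3,-80);print(go(p,R2))
```

```text
t 17.88 q [-0.84  1.54  0.9   0.92 -0.07  2.06 -0.7 ] tcp [0.5112 0.1534 0.1619] grasp [0.5224 0.1684 0.1652] F [ 0.5 -0.3 -1.4] op 0.631 ff 34.937715346968616
[[0.104, 0.8, -0.591], [0.139, -0.6, -0.788], [-0.985, -0.0, -0.173]]
[5.1, 0.0, 1.0, -0.1, 0.0, -0.0]
[9.1, 0.0, 1.7, -0.1, 0.0, -0.0]
```

Emit:
{"op": "move_arm", "data": {"targets": [[[0, 3, 0, 0.5, 0, 0, 0], [0, 6, 0, 1, 0, 0, 0], [0, 8, 0, 1.5, 0, 0, 0], [0, 9, 0, 1.7, 0, 0, 0], [0, 9, 0, 1.7, 0, 0, 0]]]}}

```text
clock: 18.5
tool_pos: [0.5114, 0.1535, 0.1538]
eef_rot: [0.685, 0.343, -0.574, 0.288]
contact_force: [-0.5, 0.7, -1.5]
opening: 0.634
finger_force: 34.9
```

Emit:
{"op": "move_arm", "data": {"targets": [[[0, 1, 0, 0.2, 0, 0, 0], [0, 2, 0, 0.4, 0, 0, 0], [0, 2, 0, 0.4, 0, 0, 0]]]}}

```text
clock: 18.88
tool_pos: [0.5114, 0.1537, 0.1534]
eef_rot: [0.685, 0.342, -0.575, 0.289]
contact_force: [-0.6, 1.3, 5.0]
opening: 0.632
finger_force: 34.9
```

Emit:
{"op": "move_arm", "data": {"targets": [[[0.8, 0, 0, 0, 0, 0, 0], [1, 0, 0, 0, 0, 0, 0], [1, 0, 0, 0, 0, 0, 0], [1, 0, 0, 0, 0, 0, 0], [1, 0, 0, -20, 0, 0, 0], [1, 0, 0, -45, 0, 0, 0], [1, 0, 0, -70, 0, 0, 0], [1, -20, 0, -80, 0, 0, 0], [1, -70, 0, -90, 0, 0, 0], [1, -130, 0, -100, 0, 0, 0]]]}}

```text
clock: 20.12
tool_pos: [0.5626, 0.2612, 0.2778]
eef_rot: [0.684, 0.471, -0.441, 0.341]
contact_force: [0.2, -0.2, 2.0]
opening: 1.0
finger_force: 0.0
```

Run:
```python
from h import *
st()
im=r.snapshot("top")[:,:,::-1]
cv2.imwrite("pics/p5.png",np.hstack([cv2.resize(im[80:265,110:270],(400,460)),cv2.resize(r.snapshot("side")[100:320,110:310,::-1],(390,460))]))
p,R2=pose((.501,.317,.28),6.3,0);print(go(p,R2))
p,R2=pose((.501,.317,.28),96.3,0);print(go(p,R2))
p,R2=pose((.501,.317,.28),-83.7,0);print(go(p,R2))
```

```text
t 20.12 q [-1.    1.52  1.5   0.74 -0.37  2.09 -0.3 ] tcp [0.5626 0.2612 0.2778] grasp [0.568 0.278 0.285] F [ 0.2 -0.2  2. ] op 1.0 ff 0.0
[[0.168, 0.945, -0.282], [0.343, -0.324, -0.882], [-0.924, 0.051, -0.378]]
[29.4, -76.1, -18.7, 41.1, 57.5, 55.1]
[29.4, -76.1, -18.7, -11.2, 67.2, -23.9]
[29.4, -76.1, -18.7, 88.1, 14.6, 129.7]
```

View pics/p5.png

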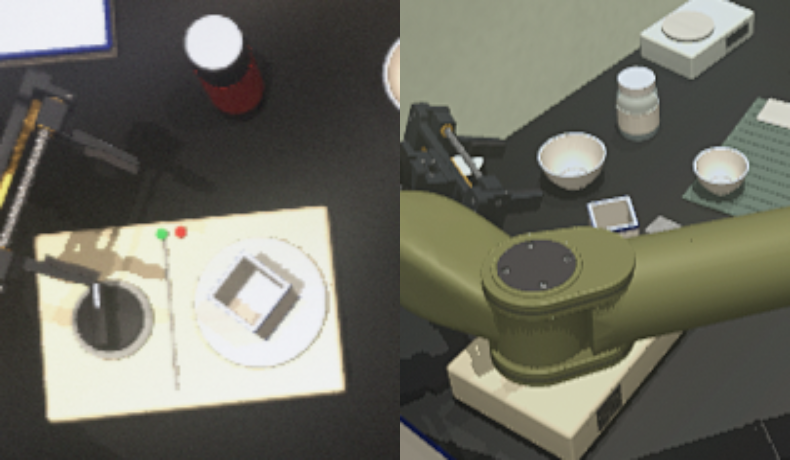

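The tin stands mouth-up on the plate by itself and the bar sits at its rest angle. Next I'll measure the tin offset and raise and untilt the hand above the knob.

Run:
```python
from h import *
c=r.camera_info("top")
print("tin rim centre",cast(c,[[212,198.3]],.182).round(4))
p,R2=pose((.501,.317,.32),96.3,0);print(go(p,R2))
# knob bar from top image: white line pixels
im=r.snapshot("top")[:,:,::-1];g=im.min(2);m=np.zeros_like(g);m[188:208,140:156]=g[188:208,140:156]>120
ys,xs=np.nonzero(m);print(list(zip(xs,ys))[:40])
```

```text
tin rim centre [[0.5141 0.1541 0.182 ]]
[-7.5, -73.4, -34.0, -11.2, 67.2, -23.9]
[(np.int64(148), np.int64(188)), (np.int64(152), np.int64(188)), (np.int64(153), np.int64(188)), (np.int64(154), np.int64(188)), (np.int64(155), np.int64(188)), (np.int64(148), np.int64(189)), (np.int64(149), np.int64(189)), (np.int64(151), np.int64(189)), (np.int64(152), np.int64(189)), (np.int64(153), np.int64(189)), (np.int64(154), np.int64(189)), (np.int64(155), np.int64(189)), (np.int64(149), np.int64(190)), (np.int64(151), np.int64(190)), (np.int64(152), np.int64(190)), (np.int64(153), np.int64(190)), (np.int64(154), np.int64(190)), (np.int64(155), np.int64(190)), (np.int64(151), np.int64(191)), (np.int64(152), np.int64(191)), (np.int64(153), np.int64(191)), (np.int64(154), np.int64(191)), (np.int64(155), np.int64(191)), (np.int64(149), np.int64(192)), (np.int64(150), np.int64(192)), (np.int64(151), np.int64(192)), (np.int64(152), np.int64(192)), (np.int64(153), np.int64(192)), (np.int64(154), np.int64(192)), (np.int64(155), np.int64(192)), (np.int64(151), np.int64(193)), (np.int64(152), np.int64(193)), (np.int64(140), np.int64(194)), (np.int64(141), np.int64(194)), (np.int64(142), np.int64(194)), (np.int64(147), np.int64(194)), (np.int64(148), np.int64(194)), (np.int64(149), np.int64(194)), (np.int64(140), np.int64(195)), (np.int64(141), np.int64(195))]
```

Emit:
{"op": "move_arm", "data": {"targets": [[[1, -10, -10, -10, -1.5, 9, -3], [1, -20, -25, -20, -3, 18, -6], [1, -20, -40, -30, -5, 28, -10], [1, -15, -50, -35, -6, 37, -13], [1, -10, -60, -36, -8, 47, -17], [1, -8, -70, -36, -9, 56, -20], [1, -8, -76, -36, -11, 67, -24], [1, -8, -76, -36, -11, 67, -24]]]}}

```text
clock: 21.28
tool_pos: [0.4993, 0.3135, 0.2991]
eef_rot: [0.673, 0.739, -0.005, -0.001]
contact_force: [-0.3, -0.2, 0.0]
opening: 1.001
finger_force: 0.0
```

Run:
```python
from h import *
st()
p,R2=pose((.501,.317,.25),186.3,0);print(go(p,R2))
```

```text
t 21.27 q [-1.21  0.9   1.28  1.63 -0.89  1.31  0.31] tcp [0.4993 0.3135 0.2991] grasp [0.4994 0.3136 0.3181] F [-0.3 -0.2  0. ] op 1.001 ff 0.0
[[-0.093, 0.996, -0.007], [0.996, 0.093, -0.006], [-0.005, -0.008, -1.0]]
[3.7, 2.6, 68.0, -0.6, -0.1, -90.9]
```

Emit:
{"op": "move_arm", "data": {"targets": [[[1, 4, 3, 0, -0.6, 0, -10], [1, 4, 3, 0, -0.6, 0, -20], [1, 4, 3, 0, -0.6, 0, -30], [1, 4, 3, 0, -0.6, 0, -40], [1, 4, 3, 0, -0.6, 0, -50], [1, 4, 3, 0, -0.6, 0, -60], [1, 4, 3, 0, -0.6, 0, -70], [1, 4, 3, 0, -0.6, 0, -80], [1, 4, 3, 20, -0.6, 0, -91], [1, 4, 3, 20, -0.6, 0, -91]]]}}

```text
clock: 22.52
tool_pos: [0.5018, 0.3212, 0.2761]
eef_rot: [-0.059, 0.998, -0.002, -0.002]
contact_force: [-0.2, -0.6, 0.2]
opening: 1.002
finger_force: 0.0
```

Run:
```python
from h import *
st()
w=r.snapshot("wrist")[:,:,::-1];im=r.snapshot("top")[:,:,::-1]
cv2.imwrite("pics/w6.png",np.hstack([cv2.resize(w,(480,360)),cv2.resize(im[160:240,180:250],(315,360),interpolation=2)]))
cv2.imwrite("pics/w6raw.png",w);cv2.imwrite("pics/t6raw.png",im)
p,R2=pose((.501,.317,.16),186.3,0);print(go(p,R2))
```

```text
t 22.52 q [-1.08  0.74  0.83  1.64 -0.61  1.05  1.63] tcp [0.5018 0.3212 0.2761] grasp [0.5018 0.3213 0.2951] F [-0.2 -0.6  0.2] op 1.002 ff 0.0
[[-0.993, -0.117, -0.004], [-0.117, 0.993, -0.003], [0.004, -0.003, -1.0]]
[2.1, -3.5, 136.6, -0.1, -0.0, 0.3]
```

View pics/w6.png

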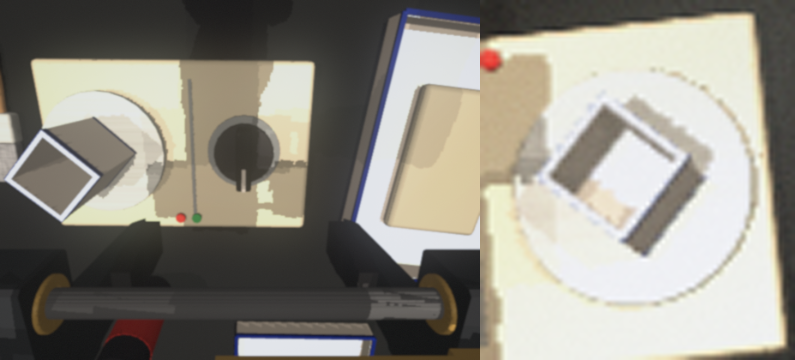

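The knob's bar and white line (wrist (243,175)) run along the tool's x. From the top crop I have the tin's lower corners on the plate at (706,178) and (643,256), and its rim corners.

Run:
```python
from h import *
c=r.camera_info("top");f=lambda a:[[180+(x-480)/4.5,160+y/4.5] for x,y in a]
b=cast(c,f([(706,178),(643,256)]),.092)[:,:2];e=b[1]-b[0];n=np.array([-e[1],e[0]])/np.linalg.norm(e)
print("edge",np.linalg.norm(e)*1000,"centre",b.mean(0)+.028*n,b.mean(0)-.028*n)
rim=cast(c,f([(606,103),(690,155),(627,243),(543,180)]),.182);print("rim",rim.mean(0),np.linalg.norm(np.diff(rim,axis=0),axis=1))
print("plate",cast(c,f([(636,187)]),.092))
```

```text
edge 56.47681871741558 centre [0.48331421 0.11586123] [0.51787211 0.15992655]
rim [0.51522517 0.15804324 0.182     ] [0.05172728 0.05590585 0.05478865]
plate [[0.51752076 0.15995496 0.092     ]]
```

Run:
```python
from h import *
w=cv2.imread("pics/w6raw.png");c=r.camera_info("wrist")
s=480/560
# dark disc (black knob) inside grey ring
m=(w.max(2)<75).astype(np.uint8)
k=blobs(m,(240,125,330,225));print(cv2.minEnclosingCircle((cast(c,k,.087)[:,:2]*1000).astype(np.float32)),cv2.fitEllipse(k))
hsv=w[190:235,262:310].min(2);ys,xs=np.nonzero(hsv>120);print("line px",xs.mean()+262,ys.mean()+190,len(xs))
print(cast(c,[[xs.mean()+262,ys.mean()+190]],.123))
```

```text
((508.9150695800781, 319.50250244140625), 38.3055534362793) ((280.8630676269531, 179.62030029296875), (58.718017578125, 71.21878814697266), 166.7113800048828)
line px 286.1712104689204 223.93238822246457 917
[[0.5358153  0.32497133 0.123     ]]
```

Emit:
{"op": "move_arm", "data": {"targets": [[[1, 1, -3, 50, 0, 0, 0.3], [1, 1, -3, 100, 0, 0, 0.3], [1, 1, -3, 137, 0, 0, 0.3], [1, 1, -3, 150, 0, 0, 0.3], [1, 1, -3, 150, 0, 0, 0.3]]]}}

```text
clock: 23.25
tool_pos: [0.502, 0.3175, 0.1281]
eef_rot: [-0.056, 0.998, -0.001, 0.0]
contact_force: [0.2, 0.3, -0.0]
opening: 1.003
finger_force: 0.0
```

Run:
```python
from h import *
st()
p,R2=pose((.502,.318,.113),186.3,0);print(go(p,R2))
w=r.snapshot("wrist")[:,:,::-1];cv2.imwrite("pics/w7.png",w)
```

```text
t 23.25 q [-1.    0.91  0.67  1.78 -0.8   0.75  1.79] tcp [0.502  0.3175 0.1281] grasp [0.502  0.3175 0.1471] F [ 0.2  0.3 -0. ] op 1.003 ff 0.0
[[-0.994, -0.112, 0.0], [-0.112, 0.994, -0.001], [0.0, -0.001, -1.0]]
[-0.0, 0.5, 34.1, -0.1, -0.0, 0.1]
```

View pics/w7.png

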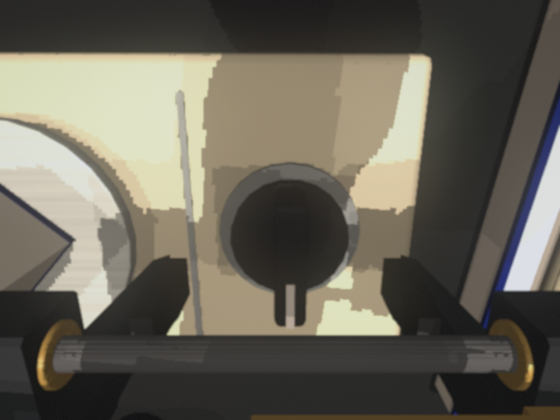

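The bar (column 290) is centred between the fingers (about 286) and aligned. I'll descend and grip.

Emit:
{"op": "move_arm", "data": {"targets": [[[1, 0, 0.5, 20, 0, 0, 0], [1, 0, 0.5, 34, 0, 0, 0], [1, 0, 0.5, 34, 0, 0, 0], [0, 0, 0.5, 34, 0, 0, 0], [0, 0, 0.5, 34, 0, 0, 0], [0, 0, 0.5, 34, 0, 0, 0], [0, 0, 0.5, 34, 0, 0, 0], [0, 0, 0.5, 34, 0, 0, 0], [0, 0, 0.5, 34, 0, 0, 0], [0, 0, 0.5, 34, 0, 0, 0]]], "newtons": 30}}

```text
clock: 24.55
tool_pos: [0.5014, 0.3179, 0.094]
eef_rot: [-0.057, 0.998, -0.0, -0.0]
contact_force: [0.1, -0.2, -0.2]
opening: 0.227
finger_force: 0.0
```

Run:
```python
from h import *
st();print(r.get_state()["moment"])
```

```text
t 24.55 q [-0.97  0.95  0.62  1.8  -0.85  0.68  1.82] tcp [0.5014 0.3179 0.094 ] grasp [0.5014 0.3179 0.113 ] F [ 0.1 -0.2 -0.2] op 0.227 ff 0.0
[[-0.994, -0.113, -0.0], [-0.113, 0.994, -0.0], [0.0, -0.0, -1.0]]
[ 0.0387104  -0.12148426  0.07663824]
```

Not yet closed: the opening is 0.227 and the bar is about 0.18.

Emit:
{"op": "move_arm", "data": {"targets": [[[0, 0, 0, 0, 0, 0, 0], [0, 0, 0, 0, 0, 0, 0], [0, 0, 0, 0, 0, 0, 0]]]}}

```text
clock: 24.92
tool_pos: [0.5012, 0.3198, 0.0939]
eef_rot: [-0.057, 0.998, 0.001, -0.0]
contact_force: [0.1, 5.7, -0.3]
opening: 0.178
finger_force: 30.0
```

Emit:
{"op": "move_arm", "data": {"targets": [[[0, 0, 1, 0, 0, 0, 7], [0, 0, 2, 0, 0, 0, 14], [0, 0, 2, 0, 0, 0, 21], [0, 0, 2, 0, 0, 0, 28], [0, 0, 2, 0, 0, 0, 35], [0, 0, 2, 0, 0, 0, 42], [0, 0, 2, 0, 0, 0, 49], [0, 0, 2, 0, 0, 0, 55], [0, 0, 2, 0, 0, 0, 58], [0, 0, 2, 0, 0, 0, 58]]]}}

```text
clock: 26.18
tool_pos: [0.5016, 0.3207, 0.094]
eef_rot: [0.434, 0.901, 0.0, 0.0]
contact_force: [1.6, 4.1, -1.3]
opening: 0.178
finger_force: 30.0
```

Run:
```python
from h import *
st();print(r.get_state()["moment"])
s=r.get_state();print("yaw turned",Ro.from_quat(s["eef_rot"]).as_matrix()[:2,0],np.degrees(np.arctan2(*Ro.from_quat(s["eef_rot"]).as_matrix()[[1,0],0]))%360)
```

```text
t 26.18 q [-1.04  1.    0.75  1.8  -0.97  0.77  0.92] tcp [0.5016 0.3207 0.094 ] grasp [0.5015 0.3207 0.113 ] F [ 1.6  4.1 -1.3] op 0.178 ff 29.999989550560713
[[-0.624, 0.782, 0.0], [0.782, 0.624, 0.001], [0.0, 0.001, -1.0]]
[ 0.85030591 -0.38761243  0.11759723]
yaw turned [-0.62383621  0.7815551 ] 128.59681918430172
```

Emit:
{"op": "move_arm", "data": {"targets": [[[0, 0, 0, 0, 0, 0, 2], [0, 0, 0, 0, 0, 0, 4], [0, 0, 0, 0, 0, 0, 5], [0, 0, 0, 0, 0, 0, 5]]]}}

```text
clock: 26.68
tool_pos: [0.5016, 0.3207, 0.094]
eef_rot: [0.472, 0.881, 0.0, 0.0]
contact_force: [2.0, 5.3, -1.8]
opening: 0.183
finger_force: 30.0
```

Run:
```python
from h import *
s=r.get_state();print(s["moment"],s["contact_force"],np.degrees(np.arctan2(*Ro.from_quat(s["eef_rot"]).as_matrix()[[1,0],0]))%360)
c=r.camera_info("wrist");w=r.snapshot("wrist")[:,:,::-1];cv2.imwrite("pics/w8.png",w)
```

```text
[ 0.96676747 -0.55544284  0.66520251] [ 2.02743838  5.28408214 -1.77609259] 123.61716970293907
```

The moment jumped to 0.67 N m, against at most 0.16 from the spring, so the knob is at its stop. Letting go.

Emit:
{"op": "move_arm", "data": {"targets": [[[1, 0, 0, 0, 0, 0, -2], [1, 0, 0, 0, 0, 0, -2], [1, 0, 0, 0, 0, 0, -2], [1, 0, 0, 0, 0, 0, -2], [1, 0, 0, 0, 0, 0, -2], [1, 0, 0, 0, 0, 0, -2], [1, 0, 0, -30, 0, 0, -2], [1, 0, 0, -80, 0, 0, -2], [1, 0, 0, -130, 0, 0, -2], [1, 0, 0, -150, 0, 0, -2]]]}}

```text
clock: 27.98
tool_pos: [0.5029, 0.3192, 0.2471]
eef_rot: [0.458, 0.889, 0.001, 0.002]
contact_force: [-0.1, -0.7, -0.7]
opening: 1.002
finger_force: 0.0
```

Run:
```python
from h import *
st()
w=r.snapshot("wrist")[:,:,::-1];t=r.snapshot("top")[:,:,::-1]
cv2.imwrite("pics/f9.png",np.hstack([cv2.resize(w,(400,300)),cv2.resize(t,(400,300))]))
```

```text
t 27.98 q [-1.12  0.82  0.94  1.68 -0.75  1.04  0.69] tcp [0.5029 0.3192 0.2471] grasp [0.5029 0.3192 0.2661] F [-0.1 -0.7 -0.7] op 1.002 ff 0.0
[[-0.58, 0.815, 0.004], [0.815, 0.58, 0.001], [-0.002, 0.004, -1.0]]
```

View pics/f9.png

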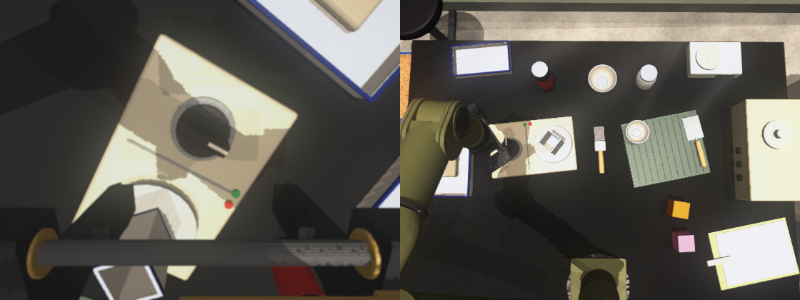

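In the wrist view the knob's white line (about (220,149)) is again parallel to the housing's divider line, so it has sprung back. The top view shows the tin upright on the plate and everything else in place. Handing in.

```bash
python3 -c "
from plant import r
print(r.finish_job())"
```

```text
the job is handed in; nothing more can be done
None
```

I handed the job in at about 28 s: the tin stands mouth-up within about 3 mm of the plate's centre, the knob was turned clockwise to its stop and sprang back after release, and nothing else on the bench was moved.

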